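# Find the rocking corner of the flange jig and shim it

## Robot

A 6-joint arm with a two-finger parallel gripper is mounted at the origin on a cart in front of the work surface, level with it; the furniture and walls round the work are solid. World frame = base frame: x ahead of the robot, y to its left, z up, the work surface at z = 0. Lengths are in mm, angles in rad, forces in N, time in s.
With the tool pointing down it reaches from about 375 to 750 mm from the base axis. Payload 9 kg.
Tool frame: the origin (TCP) lies midway between the tips of the shut fingers; the grasp point (between the pads) lies 19 mm behind it; z points along the fingers, y is the line along which they close (so a half turn about z gives the same grasp; the last joint's range is limited). The gripper opens to 85 mm and grips with 20 to 120 N. Pads are 22 mm wide; open, the fingers measure 114 mm over their backs; the gripper's body (76 mm by 85 mm) begins 54 mm behind the grasp point. The pads swing forward as they close: fully open they stand 13 mm farther back than shut.
Start: joints at [-1.469, 0.104, 0.097, 1.564, 0, 1.353], TCP at [188.636, -569.608, 231.331] pointing down, gripper open.
Joint ranges: [-2.99, 2.99], [-0.84, 1.86], [-1.1, 1.16], [-1.84, 2.11], [-1.51, 1.56], [-3.14, 3.14]. Speed limits (rad/s): [2.22, 2.22, 2.57, 3.14, 3.14, 3.14].

## Interface

Orientations are given as a rotation vector (axis times angle).
In Python, from bench import robot gives the robot as it stands.
- The arm moves only by the tool move_arm, never from a script. Its arguments are lists of equal length, an entry for each row: "dp": the shift along the tool's x, y, z in mm, a list of three; "roll": the turn about the tool's z in rad; "claw": the finger opening in mm, from 0 to 85.4. A call has 1 to 20 rows; each row shifts and turns the commanded pose from where the row before left it, along the tool's axes as they then stand; what a row does not reach is not made up. A row lasts 1/12 s, in which the tool goes at most 41.7 mm and 7.16 degrees, less where a joint would pass 70% of its speed; a pose out of reach is approached as far as the arm can. A call with a gripper value outside its range is refused whole. The fingers move at their own pace and stop on an object; "squeeze" is the grip in N (left out, the last holds). Time passes only in rows, so rows that do not move let the fingers close. It gives the time, the measured TCP pose, the force, the opening and the grip force at its end, in the units of the state.
- robot.read_state(): the state, without advancing time (a new reading comes with each control period).
- robot.grab_frame(name): name is "scene" or "top" or "wrist"; returns the picture (384x512x3 uint8, red, green, blue); there is no depth.
- robot.get_calibration(name): a dict with "camera_matrix" (3x3 intrinsics, pixels), "R" (3x3) and "t" (3): a world point X has camera coordinates R X + t; the wrist camera has in their place "hand_eye" (4x4, takes a point from camera to tool coordinates, whose origin is the TCP and whose axes are the flange's). Camera axes: x right, y down, z forward; pixel columns grow to the right and rows downward; lengths in mm; the calibration is good to about 2 mm. A picture is of the moment at which its call begins: read the wrist's pose just before it. get_calibration takes no time and is no camera call.
- robot.job_done(): hands the job in; it is judged then, once.
The state is a dict: "clock": time; "qpos": joint angles; "joint_velocities": joint speeds; "effort": joint torques, N m; "tcp_pos": TCP position; "eef_rot": TCP orientation; "force": force on the tool from outside, world axes, zero at the start; "wrist_torque": the same for the moment, N m; "grip_width": finger opening in mm; "grasp_force": force on a finger pad.
Only numpy, scipy, OpenCV 4.12 (cv2) and the standard library are available. Lean on these libraries where they do the work, as an engineer would, in place of code of your own. Each camera call takes 0.05 s, during which the arm holds its last target. There are 200 camera calls.

## Task

One corner of the plate on the flange jig rocks: press down firmly on its ringed corners with the fingertips, one after another, until you find the one that gives way, and push that corner fully down so that its red shim tab kicks up. Let go of the plate, then press that corner's red tab down flat on the bed. Leave the other three tabs half raised as they are, do not lift or drag the plate, and leave the things round the jig alone.

Things in the scene. Friction and masses are not known exactly. Their poses are not given: they have to be found in the camera images.
- jig: fixed dark steel bed of the flange jig, 220 (x) x 340 (y) x 10 mm, origin at the centre of its underside on the bench. x points away from the robot (back), y to the left, turned up to 0.2 rad. Six steel pins, 8 mm thick, stand round the plate's edges to 47 mm above the bench and keep it in place with 2 mm play.
- plate: loose aluminium plate 200 (x) x 210 (y) x 10 mm, a grey flange (150 mm wide, 46 high) bolted on its middle, about 0.75 kg; origin: centre of its underside, 34 mm up, axes as the jig's. Lies on 4 hidden feet; one, at a corner that varies, is 4 mm short: that corner gives about 4 mm when pressed (slowly, 12 N takes it all the way), and rocks back level when let go; the others do not give
- corner_fl (a point): centre of the yellow ring (22 mm wide) painted on the plate's top at its front left corner: the place to press; 44 mm above the bench
- corner_fr (a point): centre of the yellow ring (22 mm wide) painted on the plate's top at its front right corner: the place to press; 44 mm above the bench
- corner_bl (a point): centre of the yellow ring (22 mm wide) painted on the plate's top at its back left corner: the place to press; 44 mm above the bench
- corner_br (a point): centre of the yellow ring (22 mm wide) painted on the plate's top at its back right corner: the place to press; 44 mm above the bench
- tab_fl (a joint): hinge of the red shim tab sticking out sideways from under the front left corner, rad, up is positive: 0 = flat on the bed (its stop), its inner end then fills the gap under the plate; about 0.47 at the start (half raised). Pressing a rocking corner fully down kicks its tab up to about 0.8, where it stays by friction; a firm corner leaves its tab unmoved
- tab_fl_press (a point): where to press the front left red shim tab: on its upper face, 50 mm out from its hinge, 12 mm from its free edge; moves with the tab; 13 mm above the bench when flat. The tab is 20 mm wide, 3 thick; hinge along the jig's x, 12.5 mm above the bench, 100 mm sideways from the jig's middle. 1 to 3 N moves it
- tab_fr (a joint): hinge of the red shim tab sticking out sideways from under the front right corner, rad, up is positive: 0 = flat on the bed (its stop), its inner end then fills the gap under the plate; about 0.47 at the start (half raised). Pressing a rocking corner fully down kicks its tab up to about 0.8, where it stays by friction; a firm corner leaves its tab unmoved
- tab_fr_press (a point): where to press the front right red shim tab: on its upper face, 50 mm out from its hinge, 12 mm from its free edge; moves with the tab; 13 mm above the bench when flat. The tab is 20 mm wide, 3 thick; hinge along the jig's x, 12.5 mm above the bench, 100 mm sideways from the jig's middle. 1 to 3 N moves it
- tab_bl (a joint): hinge of the red shim tab sticking out sideways from under the back left corner, rad, up is positive: 0 = flat on the bed (its stop), its inner end then fills the gap under the plate; about 0.47 at the start (half raised). Pressing a rocking corner fully down kicks its tab up to about 0.8, where it stays by friction; a firm corner leaves its tab unmoved
- tab_bl_press (a point): where to press the back left red shim tab: on its upper face, 50 mm out from its hinge, 12 mm from its free edge; moves with the tab; 13 mm above the bench when flat. The tab is 20 mm wide, 3 thick; hinge along the jig's x, 12.5 mm above the bench, 100 mm sideways from the jig's middle. 1 to 3 N moves it
- tab_br (a joint): hinge of the red shim tab sticking out sideways from under the back right corner, rad, up is positive: 0 = flat on the bed (its stop), its inner end then fills the gap under the plate; about 0.47 at the start (half raised). Pressing a rocking corner fully down kicks its tab up to about 0.8, where it stays by friction; a firm corner leaves its tab unmoved
- tab_br_press (a point): where to press the back right red shim tab: on its upper face, 50 mm out from its hinge, 12 mm from its free edge; moves with the tab; 13 mm above the bench when flat. The tab is 20 mm wide, 3 thick; hinge along the jig's x, 12.5 mm above the bench, 100 mm sideways from the jig's middle. 1 to 3 N moves it
- nut: loose grey hexagon nut 41x47x18 mm, beside the front of the jig; a bystander; origin at the centre of its underside
- union: loose brass-coloured pipe union 41x47x48 mm, beside the front of the jig; a bystander; origin at the centre of its underside
- chalk: loose white chalk stick 12x70x9 mm, behind the jig; a bystander; origin at the centre of its underside
- tape_measure: loose yellow tape measure 68x72x34 mm; a bystander; origin at the centre of its underside
- mug: loose grey-blue mug 85x115x88 mm; a bystander; origin at the centre of its underside
- pliers: loose blue-handled pliers 193x67x14 mm; a bystander; origin at the centre of its underside
- oil_can: loose red oil can with a thin spout, 80x142x174 mm; a bystander; origin at the centre of its underside

How it is judged:
By the outcome, as a careful person would: the job done as asked, in the order asked, and still so for the second after the job is handed in, with the robot touching nothing.
It also fails if it takes over 51 s, if anything falls off the work surface, if the arm or the gripper's body presses on something with over 40 N, if the wrist force passes 120 N, or if a joint passes its speed limit or range.

## Working session

There is one attempt and no reset: what is moved stays moved. The work goes in short steps, Python scripts to look and compute and a tool call to move; the robot and the scene stay as the last step left them, time stands still between calls to the robot, and variables do not carry over. Pictures are saved under pics/ and viewed, at most 10 in all, crops included, and the job is handed in when it is done.

Besides the shell and the picture viewer there is one more tool, called after "Emit:" by a JSON object that holds its "api" and its "payload", one argument or row to a line. move_arm: Moves the arm, as the interface text tells. Its arguments: {"type":"object","properties":{"dp":{"type":"array","items":{"type":"array","items":{"type":"number"}}},"roll":{"type":"array","items":{"type":"number"}},"claw":{"type":"array","items":{"type":"number"}},"squeeze":{"type":"number"}},"required":["dp","roll","claw"]}

```bash
mkdir -p pics; ls; python3 - <<'E'
from bench import robot
import cv2,numpy as np
s=robot.read_state();print(s)
for n in("top","scene"):
    f=robot.grab_frame(n);cv2.imwrite(f"pics/{n}0.png",f[:,:,::-1])
    c=robot.get_calibration(n);print(n,c)
print(robot.get_calibration("wrist"))
a=np.hstack([cv2.imread("pics/top0.png"),cv2.imread("pics/scene0.png")])
E
```

```text
pics
{'clock': 0.0, 'qpos': array([-1.46869304e+00,  1.04726891e-01,  9.64550160e-02,  1.56388126e+00,
        4.15973147e-06,  1.35309901e+00]), 'joint_velocities': array([-2.97599595e-05, -7.74901253e-04,  1.38376442e-03,  3.75149002e-04,
        1.72484416e-03,  2.02852510e-03]), 'effort': array([ 6.12398981e-05, -5.56924546e+01,  5.03650367e+01,  1.66563207e-02,
       -2.90619955e-04,  5.90610867e-06]), 'tcp_pos': array([ 188.60355179, -569.23706437,  230.49831759]), 'eef_rot': array([-3.10017884e+00, -4.99988052e-01, -1.29579578e-04]), 'force': array([ 0.9089408 , -0.07373418, -0.11159967]), 'wrist_torque': array([ 0.01397863, -0.02505222,  0.00208123]), 'grasp_force': 0.0, 'grip_width': 85.22034602992981}
top {'camera_matrix': array([[490.87504496,   0.        , 257.73907044],
       [  0.        , 490.87504496, 184.62370125],
       [  0.        ,   0.        ,   1.        ]]), 'R': array([[ 0.00141645, -0.99984109,  0.01777055],
       [-0.9811061 , -0.00482746, -0.19341023],
       [ 0.19346528, -0.01716083, -0.98095703]]), 't': array([ -18.93537331,  549.19723482, 1653.754
[... 221 characters left out ...]
9438,  0.00626895],
       [-0.43446399,  0.42218276, -0.79561471],
       [ 0.56334919, -0.56185386, -0.60577053]]), 't': array([367.47219359, 283.79151207, 879.25434225])}
{'camera_matrix': array([[271.64896925,   0.        , 248.31862173],
       [  0.        , 271.64896925, 193.26772675],
       [  0.        ,   0.        ,   1.        ]]), 'hand_eye': array([[-8.09524177e-04, -9.52350812e-01, -3.05003732e-01,
         7.77170542e+01],
       [ 9.99999625e-01, -8.64373780e-04,  4.47968206e-05,
        -1.07287406e+00],
       [-3.06299517e-04, -3.05003581e-01,  9.52351155e-01,
        -1.41899387e+02],
       [ 0.00000000e+00,  0.00000000e+00,  0.00000000e+00,
         1.00000000e+00]])}
```

View pics/top0.png

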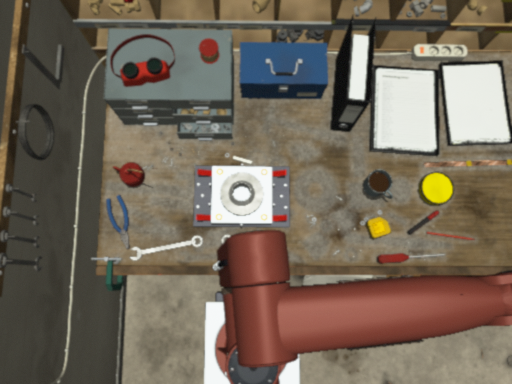

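View pics/scene0.png

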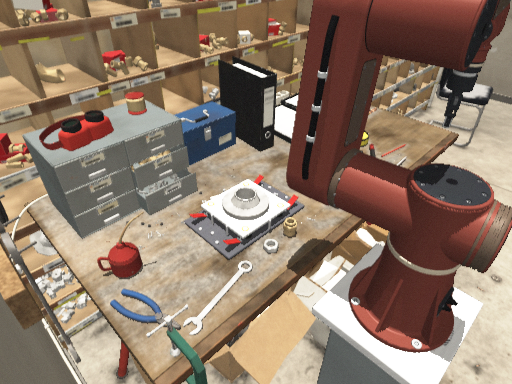

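The top view shows the jig at about (241,196), with red tabs at (204,174), (204,218), (281,174) and (281,218) and faint yellow rings at the plate corners. Next I'll locate the rings and tabs by colour.

```bash
cat > h.py <<'E'
import numpy as np,cv2
from scipy.spatial.transform import Rotation as Ro
from bench import robot
def ray(cal,px,z,st=None):
    K=cal["camera_matrix"]; d=np.linalg.inv(K)@np.r_[px,1.]
    if "R" in cal: o=-cal["R"].T@cal["t"]; d=cal["R"].T@d
    else:
        R=Ro.from_rotvec(st["eef_rot"]).as_matrix(); H=cal["hand_eye"]
        o=st["tcp_pos"]+R@H[:3,3]; d=R@H[:3,:3]@d
    return o+d*(z-o[2])/d[2]
def blobs(img,kind,amin=4):
    h=cv2.cvtColor(img,cv2.COLOR_RGB2HSV); H,S,V=[h[...,i].astype(int) for i in range(3)]
    m=((H<8)|(H>172))&(S>150)&(V>90) if kind=="red" else (H>18)&(H<35)&(S>(60))&(V>120)
    n,l,s,c=cv2.connectedComponentsWithStats(m.astype(np.uint8),connectivity=8)
    return [(c[i],s[i]) for i in range(1,n) if s[i][4]>=amin]
E
python3 - <<'E'
from h import *
im=cv2.imread("pics/top0.png")[:,:,::-1].copy();c=robot.get_calibration("top")
for k,z in(("red",28),("yel",44)):
    for p,s in blobs(im,k):
        if 185<p[0]<300 and 155<p[1]<235: print(k,p.round(1),s[4],s[:4],ray(c,p,z).round(1))
cr=im[140:240,170:320];cv2.imwrite("pics/crop.png",cv2.resize(cr,None,fx=5,fy=5,interpolation=cv2.INTER_CUBIC)[:,:,::-1])
E
```

```text
red [204.1 172.5] 71 [198 170  13   6] [597.3 172.5  28. ]
red [279.2 172.9] 68 [273 170  13   7] [597.3 -94.   28. ]
red [202.9 217.2] 69 [197 215  13   6] [438.  173.2  28. ]
red [279.7 217.7] 73 [273 215  14   6] [437.2 -94.3  28. ]
yel [188.7 155.2] 243 [177 143  21  26] [655.8 226.5  44. ]
yel [229.2 159.8] 6 [228 158   3   4] [639.9  83.6  44. ]
yel [276.  163.6] 5 [275 163   3   2] [627.2 -81.8  44. ]
yel [292.  191.8] 6 [291 191   3   3] [ 526.1 -137.1   44. ]
yel [250.4 228.5] 8 [248 228   6   2] [397.3   7.7  44. ]
yel [275.5 228. ] 4 [274 228   4   1] [399.3 -78.7  44. ]
```

View pics/crop.png

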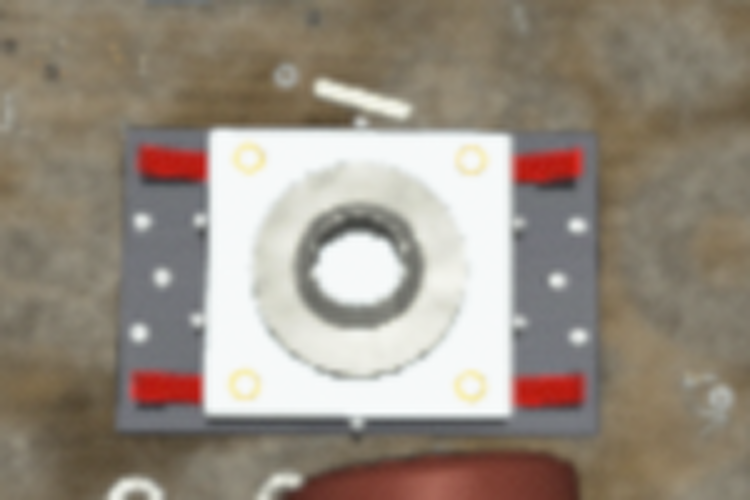

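```bash
python3 - <<'E'
from h import *
c=robot.get_calibration("top")
for n,x,y in(("bl",249,158),("br",471,160),("fl",245,384),("fr",470,385)):
    print(n,ray(c,(169.6+x/5,139.6+y/5),44).round(1))
s=robot.read_state();print(Ro.from_rotvec(s["eef_rot"]).as_matrix().round(3))
E
```

```text
bl [598.6 117.4  44. ]
br [598.  -38.6  44. ]
fl [438.8 117.5  44. ]
fr [438.7 -37.8  44. ]
[[ 0.949  0.314 -0.   ]
 [ 0.314 -0.949  0.001]
 [ 0.    -0.001 -1.   ]]
```

Emit:
{"api": "move_arm", "payload": {
  "dp": [
    [0,0,0],
    [0,0,0],
    [0,0,0],
    [6,-12,0],
    [14,-28,0],
    [14,-28,0],
    [14,-28,0],
    [14,-28,0],
    [14,-28,0],
    [14,-28,0],
    [14,-28,0],
    [14,-28,0],
    [14,-28,0],
    [14,-30,0],
    [14,-30,0],
    [14,-30,0],
    [14,-30,0],
    [14,-30,0],
    [14,-30,0],
    [14,-30,0]
  ],
  "roll": [0.107,0.107,0.106,0,0,0,0,0,0,0,0,0,0,0,0,0,0,0,0,0],
  "claw": [0,0,0,0,0,0,0,0,0,0,0,0,0,0,0,0,0,0,0,0]
}}

```text
clock: 1.77
tcp_pos: [419.0, -94.0, 231.1]
eef_rot: [3.141, -0.001, 0.0]
force: [1.2, 0.0, -0.1]
grip_width: 0.2
grasp_force: 0.0
```

Emit:
{"api": "move_arm", "payload": {
  "dp": [
    [5,-14,0],
    [5,-14,0],
    [5,-14,10],
    [5,-14,20],
    [0,0,20],
    [0,0,0],
    [0,0,0]
  ],
  "roll": [0,0,0,0,0,0,0],
  "claw": [0,0,0,0,0,0,0]
}}

```text
clock: 2.35
tcp_pos: [438.0, -39.3, 180.6]
eef_rot: [-3.141, -0.0, 0.003]
force: [-0.6, -0.1, -0.3]
grip_width: -0.1
grasp_force: 0.0
```

```bash
python3 - <<'E'
from h import *
s=robot.read_state();im=robot.grab_frame("wrist");c=robot.get_calibration("wrist")
print(s["tcp_pos"].round(1))
for k,z in(("red",28),("yel",44)):
    for p,q in blobs(im,k,15): print(k,p.round(1),q[4],q[:4],ray(c,p,z,s).round(1))
cv2.imwrite("pics/w1.png",im[:,:,::-1])
E
```

```text
[438.  -39.3 180.6]
red [21.6 14.6] 1068 [ 0  0 47 29] [597.2 174.5  28. ]
red [309.1  15.8] 1350 [281   0  57  32] [596.1 -95.6  28. ]
red [ 52.6 180.3] 810 [ 29 170  48  23] [436.2 181.2  28. ]
red [298.9 180.3] 793 [276 170  47  23] [436.  -95.1  28. ]
yel [73.7 12.1] 203 [61  0 26 24] [594.7 116.3  44. ]
yel [249.9  12.1] 290 [238   0  25  25] [594.6 -39.9  44. ]
yel [102.4 183.5] 207 [ 92 174  22  20] [436.9 117.   44. ]
yel [497.8 315.9] 40 [495 309   7  16] [ 263.4 -352.6   44. ]
yel [506.6 317.6] 69 [501 310  11  18] [ 260.7 -364.3   44. ]
yel [481.1 327.2] 16 [479 325   6   5] [ 245.5 -336.2   44. ]
yel [494.8 332.9] 52 [486 328  18  12] [ 236.4 -356.2   44. ]
yel [495.9 339.7] 15 [493 336   6   8] [ 225.3 -360.7   44. ]
yel [509.7 343.1] 19 [509 338   3  11] [ 219.7 -380.4   44. ]
yel [489.7 347.1] 25 [485 341  10  11] [ 212.8 -356.1   44. ]
yel [503.7 343.5] 20 [500 340   8   9] [ 218.9 -372.8   44. ]
yel [487.5 372. ] 23 [483 368  10   9] [ 169.2 -364.9   44. ]
yel [495.3 380.3] 18 [492 377   8   7] [ 153.9 -379.8   44. ]
```

View pics/w1.png

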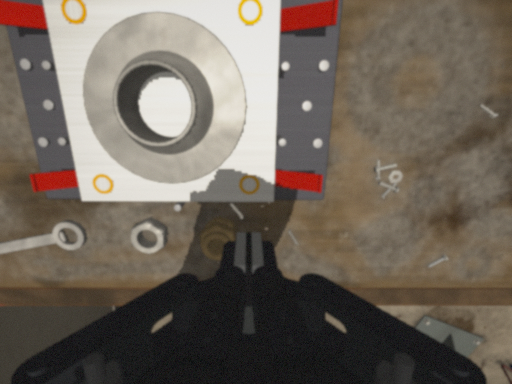

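The wrist view shows rings at (102,183), (250,184), (74,12) and (250,12), which agrees with the top camera to about 2 mm. The tool is above front right, so I'll press there first.

Emit:
{"api": "move_arm", "payload": {
  "dp": [
    [0,0,15],
    [0,0,30],
    [0,0,30],
    [0,0,30],
    [0,0,15],
    [0,0,8],
    [0,0,3],
    [0,0,1],
    [0,0,1],
    [0,0,1],
    [0,0,1],
    [0,0,1],
    [0,0,0],
    [0,0,0]
  ],
  "roll": [0,0,0,0,0,0,0,0,0,0,0,0,0,0],
  "claw": [0,0,0,0,0,0,0,0,0,0,0,0,0,0]
}}

```text
clock: 3.57
tcp_pos: [438.8, -39.7, 45.4]
eef_rot: [3.141, -0.0, 0.0]
force: [0.2, 0.0, -0.1]
grip_width: 0.2
grasp_force: 0.0
```

Emit:
{"api": "move_arm", "payload": {
  "dp": [
    [0,0,1],
    [0,0,1],
    [0,0,1],
    [0,0,1],
    [0,0,0],
    [0,0,0]
  ],
  "roll": [0,0,0,0,0,0],
  "claw": [0,0,0,0,0,0]
}}

```text
clock: 4.07
tcp_pos: [439.1, -39.8, 43.8]
eef_rot: [3.141, 0.0, 0.001]
force: [-11.4, 3.6, 27.3]
grip_width: 0.2
grasp_force: 13.5
```

Emit:
{"api": "move_arm", "payload": {
  "dp": [
    [0,0,-3],
    [0,0,-15],
    [0,0,-30],
    [0,0,-30],
    [15,0,-5],
    [30,0,0],
    [30,0,0],
    [30,0,0],
    [30,0,0],
    [20,0,0],
    [4,0,20],
    [0,0,30],
    [0,0,20],
    [0,0,7],
    [0,0,2],
    [0,0,0]
  ],
  "roll": [0,0,0,0,0,0,0,0,0,0,0,0,0,0,0,0],
  "claw": [0,0,0,0,0,0,0,0,0,0,0,0,0,0,0,0]
}}

```text
clock: 5.4
tcp_pos: [597.7, -39.7, 45.6]
eef_rot: [3.142, -0.0, -0.0]
force: [-0.5, -0.5, -0.3]
grip_width: -0.1
grasp_force: 0.0
```

Emit:
{"api": "move_arm", "payload": {
  "dp": [
    [0,0,1],
    [0,0,1],
    [0,0,1],
    [0,0,1],
    [0,0,0],
    [0,0,0]
  ],
  "roll": [0,0,0,0,0,0],
  "claw": [0,0,0,0,0,0]
}}

```text
clock: 5.9
tcp_pos: [598.5, -40.0, 42.2]
eef_rot: [3.141, -0.0, 0.003]
force: [2.3, -1.6, 4.1]
grip_width: -0.1
grasp_force: 2.0
```

Emit:
{"api": "move_arm", "payload": {
  "dp": [
    [0,0,0.5],
    [0,0,0.5],
    [0,0,0.5],
    [0,0,0.5],
    [0,0,0],
    [0,0,0]
  ],
  "roll": [0,0,0,0,0,0],
  "claw": [0,0,0,0,0,0]
}}

```text
clock: 6.4
tcp_pos: [598.4, -40.0, 40.2]
eef_rot: [3.141, -0.0, 0.002]
force: [0.8, -0.7, 9.8]
grip_width: -0.1
grasp_force: 4.6
```

It is giving way, so I'll push it to its stop.

Emit:
{"api": "move_arm", "payload": {
  "dp": [
    [0,0,0.5],
    [0,0,0.5],
    [0,0,0.5],
    [0,0,0.5],
    [0,0,0.5],
    [0,0,0],
    [0,0,0],
    [0,0,0]
  ],
  "roll": [0,0,0,0,0,0,0,0],
  "claw": [0,0,0,0,0,0,0,0]
}}

```text
clock: 7.07
tcp_pos: [598.5, -39.9, 39.9]
eef_rot: [3.141, -0.0, 0.003]
force: [-8.2, 0.5, 28.4]
grip_width: 0.1
grasp_force: 13.6
```

```bash
python3 - <<'E'
from h import *
im=robot.grab_frame("scene")[150:270,160:330]
cv2.imwrite("pics/s2.png",cv2.resize(im,None,fx=4,fy=4,interpolation=cv2.INTER_CUBIC)[:,:,::-1])
E
```

```text
(no output)
```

View pics/s2.png

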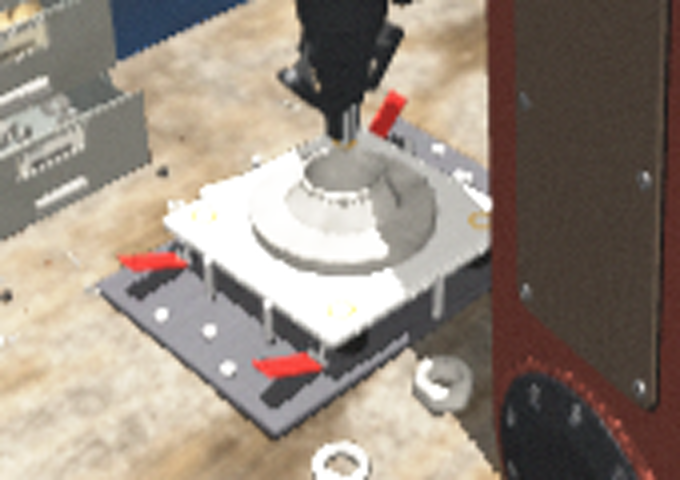

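The corner bottomed at z 39.9 with 28 N, and the back right tab (388,115 in the crop) stands visibly higher than the others. I'll release the plate, then press that tab.

Emit:
{"api": "move_arm", "payload": {
  "dp": [
    [0,0,-1],
    [0,0,-1],
    [0,0,-1],
    [0,0,-1],
    [0,0,-1],
    [0,0,-2],
    [0,0,-10],
    [0,0,-20],
    [0,0,-10],
    [0,15,0],
    [0,25,0],
    [0,22,0],
    [0,8,0],
    [0,0,8],
    [0,0,8],
    [0,0,4],
    [0,0,4],
    [0,0,4],
    [0,0,4],
    [0,0,0]
  ],
  "roll": [0,0,0,0,0,0,0,0,0,0,0,0,0,0,0,0,0,0,0,0],
  "claw": [0,0,0,0,0,0,0,0,0,0,0,0,0,0,0,0,0,0,0,0]
}}

```text
clock: 8.78
tcp_pos: [597.4, -109.1, 50.8]
eef_rot: [-3.141, -0.001, 0.001]
force: [-0.9, -0.0, -0.9]
grip_width: 0.3
grasp_force: 0.0
```

Emit:
{"api": "move_arm", "payload": {
  "dp": [
    [0,0,4],
    [0,0,4],
    [0,0,4],
    [0,0,4],
    [0,0,4],
    [0,0,4],
    [0,0,4],
    [0,0,4],
    [0,0,2],
    [0,0,1],
    [0,0,0],
    [0,0,0]
  ],
  "roll": [0,0,0,0,0,0,0,0,0,0,0,0],
  "claw": [0,0,0,0,0,0,0,0,0,0,0,0]
}}

```text
clock: 9.78
tcp_pos: [597.8, -109.7, 16.9]
eef_rot: [3.142, -0.0, 0.0]
force: [-0.2, -0.3, 0.7]
grip_width: 0.2
grasp_force: 0.0
```

Emit:
{"api": "move_arm", "payload": {
  "dp": [
    [0,0,1],
    [0,0,1],
    [0,0,1],
    [0,0,1],
    [0,0,1],
    [0,0,1],
    [0,0,0],
    [0,0,0]
  ],
  "roll": [0,0,0,0,0,0,0,0],
  "claw": [0,0,0,0,0,0,0,0]
}}

```text
clock: 10.45
tcp_pos: [598.1, -109.8, 12.4]
eef_rot: [3.141, 0.0, 0.001]
force: [-5.7, 1.5, 13.5]
grip_width: -0.1
grasp_force: 6.8
```

Emit:
{"api": "move_arm", "payload": {
  "dp": [
    [0,0,1],
    [0,0,0],
    [0,0,-2],
    [0,0,-5],
    [0,0,-15],
    [0,0,-30],
    [0,0,-35],
    [0,15,-35],
    [-10,30,-20],
    [-10,35,0],
    [-10,35,0],
    [-10,35,0],
    [-10,20,0],
    [0,0,0],
    [0,0,0],
    [0,0,0]
  ],
  "roll": [0,0,0,0,0,0,0,0,0,0,0,0,0,0,0,0],
  "claw": [0,0,0,0,0,0,0,0,0,0,0,0,0,0,0,0]
}}

```text
clock: 11.78
tcp_pos: [547.8, -279.2, 151.7]
eef_rot: [-3.141, 0.001, 0.0]
force: [-0.1, -0.4, -0.5]
grip_width: -0.3
grasp_force: 0.0
```

```bash
python3 - <<'E'
from h import *
im=robot.grab_frame("scene")[150:270,160:330]
t=robot.grab_frame("top")
a=cv2.resize(im,None,fx=3,fy=3,interpolation=cv2.INTER_CUBIC)
b=cv2.resize(t[150:240,180:310],None,fx=3,fy=4,interpolation=cv2.INTER_CUBIC)
h=min(len(a),len(b));b=b[:,:280]if 0 else cv2.resize(b,(280,h));cv2.imwrite("pics/s3.png",np.hstack([a[:h],b])[:,:,::-1])
c=robot.get_calibration("top")
for p,s in blobs(t,"red"):
    if 185<p[0]<300 and 155<p[1]<235: print(p.round(1),s[4],s[:4])
E
```

```text
[204.1 172.5] 71 [198 170  13   6]
[279.4 173.7] 77 [273 171  14   6]
[298.2 194.7] 15 [296 192   6   6]
[290.8 206.5] 86 [281 197  22  19]
[291.3 201.2] 6 [289 200   5   3]
[202.9 217.2] 69 [197 215  13   6]
[279.1 219.9] 42 [274 215  10  11]
[269.8 225.8] 4 [269 225   2   3]
[275.5 227.7] 11 [273 225   7   7]
[266.8 234.3] 47 [263 228  10  14]
```

View pics/s3.png

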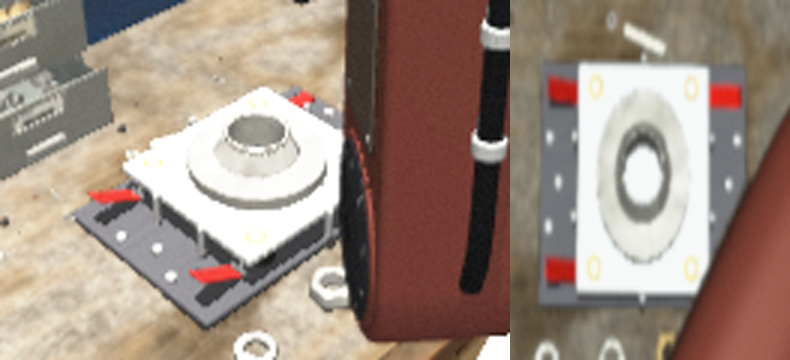

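The back right tab lies flat with no shadow gap at (301,99) in the scene crop. The two left tabs have not moved, the front right one is hidden by the arm, and the plate is in place.

```bash
python3 -c "
from bench import robot
print(robot.job_done())"
```

```text
the job is handed in; nothing more can be done
None
```

I found that the back right corner rocks, pressed it fully down so its tab kicked up, let go, pressed that tab flat, and handed the job in at about 12 s; the front right tab was hidden by the arm in the last picture, but that corner was firm when pressed and its tab was never touched.

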